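# Seat the lens barrel in the fluorometer V-block and hold it pressed

### The arm

A 6-joint arm with a two-finger parallel gripper is mounted at the origin on the work surface. World frame = base frame: x ahead of the robot, y to its left, z up, the work surface at z = 0. Lengths are in m, angles in rad, forces in N, time in s.
With the tool pointing down it reaches from about 0.225 to 0.725 m from the base axis. Payload 3.1 kg.
Tool frame: the origin (TCP) lies at the very end of the fingers, on their centre line; the grasp point (between the pads) lies 19 mm behind it; z points along the fingers, y is the direction in which the jaws open and shut (so a half turn about z gives the same grasp; the last joint's range is limited). The gripper opens to 85 mm and grips with 20 to 120 N. Pads are 22 mm wide; open, the fingers measure 114 mm over their backs; the gripper's body (76 mm by 85 mm) begins 54 mm behind the grasp point. The pads swing forward as they close: fully open they stand 13 mm farther back than shut.
Start: joints at [1.14, 0.048, 0.099, 1.622, 0, 1.443], TCP at [0.157, 0.501, 0.231] pointing down, gripper open.
Joint ranges: [-2.91, 2.91], [-0.99, 1.94], [-1.21, 1.42], [-2.12, 2.29], [-1.49, 1.47], [-3.14, 3.14]. Speed limits (rad/s): [2.79, 2.79, 3.14, 3.14, 3.14, 3.14].

### API

Orientations are given as [roll, pitch, yaw] about the fixed x, y, z axes, in that order (R = Rz(yaw) Ry(pitch) Rx(roll)).
In Python, from bench import robot, cams gives the robot as it stands.
- The arm moves only by the tool move_arm, never from a script. Its argument "targets" is a list of rows, each a list of 2 entries, a list of its own where there are three numbers: the shift along the world's x, y, z in cm, then the turn, a rotation vector about the world's x, y, z in rad. A call has 1 to 5 rows; each row is the pose to reach, as a shift and turn from the pose commanded when the call began; what a row does not reach only later rows make up. A row lasts 1/12 s, in which the tool goes at most 41.7 mm and 7.16 degrees, less where a joint would pass 70% of its speed; a pose out of reach is approached as far as the arm can. A call with a gripper value outside its range is refused whole. "jaw" is the opening, from 0 (shut) to 1 (fully open), set as the call begins (left out, the last holds). The fingers move at their own pace and stop on an object; "grip_force" is the grip in N (left out, the last holds). Time passes only in rows, so rows that repeat a pose let the fingers close. It gives the time, the measured TCP pose, the force and the opening at its end, in the units of the state.
- robot.sense(): the state, without advancing time (a new reading comes with each control period).
- cams.grab_frame(name): name is "scene" or "top" or "wrist"; returns the picture (384x512x3 uint8, blue, green, red); there is no depth.
- cams.camera_model(name): a dict with "fx", "fy", "cx", "cy" (pixels), "rvec" (rotation vector, rad) and "tvec" (3), from world to camera coordinates, as OpenCV has them; the wrist camera has in their place "hand_eye" (4x4, takes a point from camera to tool coordinates, whose origin is the TCP and whose axes are the flange's). Camera axes: x right, y down, z forward; pixel columns grow to the right and rows downward; lengths in m; the calibration is good to about 2 mm. A picture is of the moment at which its call begins: read the wrist's pose just before it. camera_model takes no time and is no camera call.
- robot.close_job(): hands the job in, once; it reports no verdict.
The state is a dict: "clock": time; "joint_pos": joint angles; "joint_vel": joint speeds; "effort": joint torques, N m; "eef_pos": TCP position; "tool_rot": TCP orientation; "contact_force": force on the tool from outside, world axes, zero at the start; "moment": the same for the moment, N m; "opening": finger opening in m.
Only numpy, scipy, OpenCV 4.12 (cv2) and the standard library are available. Lean on these libraries where they do the work, as an engineer would, in place of code of your own. Each camera call takes 0.05 s, during which the arm holds its last target. There are 200 camera calls.

### The job

Turn the lamp driver's dimmer knob fully anticlockwise to its stop so that the beam is off before the lens goes into it. Then take the lens barrel from its white rest and lay it gently into the V-block between the lamp head and the cuvette holder, glass end towards the cuvette holder and its black grip ring in the middle of the gap in the block. Press it down with about 20 N so that it bears squarely on both faces of the V, and finish while still holding it pressed there, ready for clamping; leave the tube rack, the tip box and the bottle alone.

Things in the scene. Friction and masses are not known exactly. Their poses are not given: they have to be found in the camera images.
- dimmer (a joint): dimmer knob on top of the grey lamp driver box (100 x 140 x 50 mm, fixed): its angle in rad. 0 = lamp off, hard against the anticlockwise end stop; grows as the knob is turned clockwise seen from above (so turn it anticlockwise by this angle). It stays where it is left and turns with light friction (0.04 N m).
- dimmer_grip (a point): grip point of the dimmer knob, on its vertical turning axis, 87 mm above the bench. The knob has an upright grip bar 42 mm long (along this point's x axis, which turns with the knob), 14 mm thick and 30 mm tall; its top is 7 mm above this point, and the 44 mm round skirt beneath it lies 23 mm below this point.
- driver: lamp driver box (grey, black top panel with a printed scale), fixed to the bench: origin at the centre of its underside, 100 mm along x, 140 mm along y, 50 mm high; the knob's axis is 20 mm to +y of its centre.
- barrel_mid (a point): centre of the lens barrel, on its axis: a loose aluminium tube 40 mm in diameter and 130 mm long, about 180 g, with a black knurled grip ring round its middle (44 mm in diameter, 30 mm long). Its y axis runs along the barrel towards the glass end; it starts lying level in its rest, its axis 45 mm above the bench.
- barrel_glass (a point): centre of the barrel's glass end (blue glass in a brass ring), on the axis 65 mm from barrel_mid.
- barrel: the lens barrel itself, origin at its centre and axes as barrel_mid.
- rest: white plastic rest, fixed, in which the barrel starts: base 90 x 150 x 8 mm, origin at the centre of its underside, barrel along its y axis. Two saddles, 20 mm wide, centred 47 mm either side of the middle, have cheeks up to 40 mm above the bench, 44 mm apart; between the saddles there are 74 mm free down to the 8 mm base.
- v_seat (a point): where barrel_mid must come to lie: centre of the barrel's seat in the V-block, 75 mm above the bench. Its y axis runs along the V from the lamp head to the cuvette holder (the way the glass end must point), z is up. The grey 90-degree V-block, 120 mm long and 72 mm wide, has two lands, each 28 mm long, centred 46 mm either side of the middle; its tops are 3.5 mm below this point.
- board: aluminium breadboard 150 x 350 x 12 mm, carrying the V-block, lamp head, cuvette holder and detector: origin at the centre of its underside, straight below v_seat, axes as v_seat. The lamp head begins 88 mm to -y (up to 106 mm above the bench), the cuvette holder 92 mm to +y (up to 102 mm above the bench); the gap between the V-block's lands is 64 mm long and open down to 28 mm above the bench.
- v_near: the 45-degree face of the V on v_seat's -x side (both lands), fixed and rigid (a barrel held off-centre to one side leans on one face only, and pushes back sideways); the V's mouth is 50 mm wide across both faces. Origin as the breadboard's.
- v_far: the 45-degree face of the V on v_seat's +x side (both lands), fixed and rigid. Origin as the breadboard's.
- tube_rack: bystander: loose blue tube rack 85 x 125 x 33 mm, origin at the centre of its underside. Leave alone.
- tip_box: bystander: loose white pipette tip box with a blue lid, 87 x 122 x 76 mm, origin at the centre of its underside. Leave alone.
- reagent: bystander: loose amber bottle with a blue cap, 58 mm in diameter, 115 mm tall, origin at the centre of its underside. Leave alone.
Mind the look-alikes: they are no part of the job. Leave any red look-alike of the driver alone.

How it is judged:
By the outcome, as a careful person would: the job done as asked, in the order asked, and still so for the second after the job is handed in, while the arm keeps its last pose, push and grip.
It also fails if it takes over 64 s, if anything falls off the work surface, if the arm or the gripper's body presses on something with over 40 N, if the wrist force passes 120 N, or if a joint passes its speed limit or range.

## Working session

There is one attempt and no reset: what is moved stays moved. The work goes in short steps, Python scripts to look and compute and a tool call to move; the robot and the scene stay as the last step left them, time stands still between calls to the robot, and variables do not carry over. Pictures are saved under pics/ and viewed, about 8 in all and at most 12, crops included, and the job is handed in when it is done.

Besides the shell and the picture viewer there is one more tool, called after "Emit:" in YAML: its name, and indented under it one key for each argument. move_arm: Moves the arm, as the interface text tells. Its arguments: {"type":"object","properties":{"targets":{"type":"array"},"jaw":{"type":"number"},"grip_force":{"type":"number"}},"required":["targets"]}

```bash
mkdir -p pics; cat > h.py <<'E'
import numpy as np, cv2
from bench import robot, cams
from scipy.spatial.transform import Rotation as R
def cam(name):
    m=cams.camera_model(name)
    K=np.array([[m['fx'],0,m['cx']],[0,m['fy'],m['cy']],[0,0,1]])
    if 'hand_eye' in m:
        s=robot.sense(); T=np.eye(4); T[:3,:3]=R.from_euler('xyz',s['tool_rot']).as_matrix(); T[:3,3]=s['eef_pos']
        C=T@np.array(m['hand_eye'])   # cam->world
        return K,C[:3,:3],C[:3,3]
    Rm=R.from_rotvec(np.ravel(m['rvec'])).as_matrix(); return K,Rm.T,-Rm.T@np.ravel(m['tvec'])
def plane(c,px,z):
    K,Rw,o=c; px=np.atleast_2d(px).astype(float)
    d=(Rw@np.linalg.inv(K)@np.c_[px,np.ones(len(px))].T).T
    return o+d*((z-o[2])/d[:,2])[:,None]
def proj(c,P):
    K,Rw,o=c; q=(K@Rw.T@(np.atleast_2d(P)-o).T).T; return q[:,:2]/q[:,2:]
def tri(c1,p1,c2,p2):
    A=np.zeros((3,3));b=np.zeros(3);ds=[]
    for (K,Rw,o),p in((c1,p1),(c2,p2)):
        d=Rw@np.linalg.inv(K)@np.r_[p,1.];d/=np.linalg.norm(d);M=np.eye(3)-np.outer(d,d);A+=M;b+=M@o;ds.append((o,d))
    x=np.linalg.solve(A,b); return x,[np.linalg.norm(np.cross(x-o,d)) for o,d in ds]
E
python3 - <<'E'
from h import *
s=robot.sense();print({k:np.round(v,3) for k,v in s.items()})
for n in('top','scene','wrist'):
    c=cam(n);im=cams.grab_frame(n);cv2.imwrite(f'pics/{n}0.png',im)
    print(n,c[2].round(3),c[0][0,0]);cv2.imwrite(f'pics/{n}0v.png',cv2.resize(im,(800,600),interpolation=cv2.INTER_CUBIC))
E
```

```text
{'clock': np.float64(0.0), 'joint_pos': array([1.14 , 0.049, 0.098, 1.622, 0.   , 1.443]), 'joint_vel': array([-0.001, -0.001, -0.001,  0.   , -0.001,  0.002]), 'effort': array([-1.0000e-03, -3.3878e+01,  3.2001e+01,  2.0000e-02, -0.0000e+00,
       -0.0000e+00]), 'eef_pos': array([0.156, 0.501, 0.23 ]), 'tool_rot': array([-3.139, -0.   ,  2.839]), 'contact_force': array([ 0.298, -0.165,  0.688]), 'moment': array([ 0.002, -0.019, -0.037]), 'opening': np.float64(0.085)}
top [0.219 0.05  1.617] 446.36968301958734
scene [1.273 0.477 1.075] 437.5589027404552
wrist [0.081 0.525 0.372] 339.83446396159707
```

View pics/top0v.png

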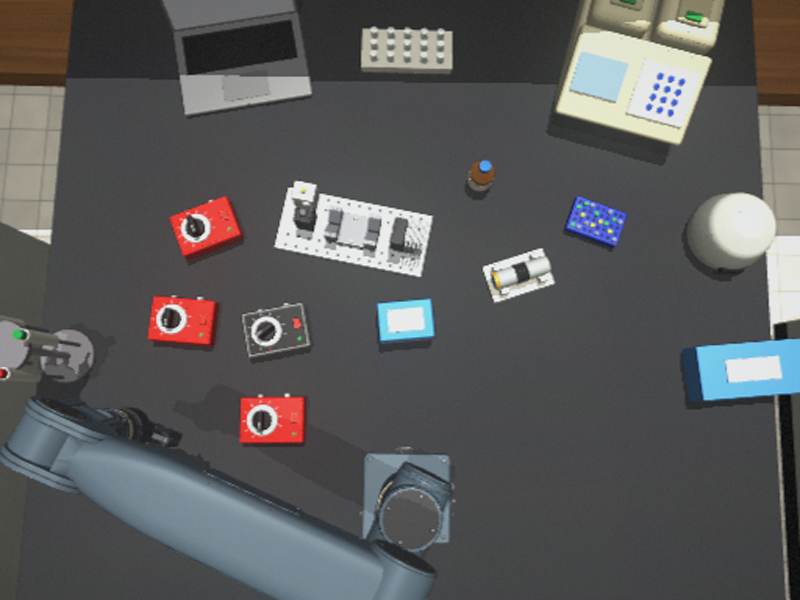

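View pics/scene0v.png

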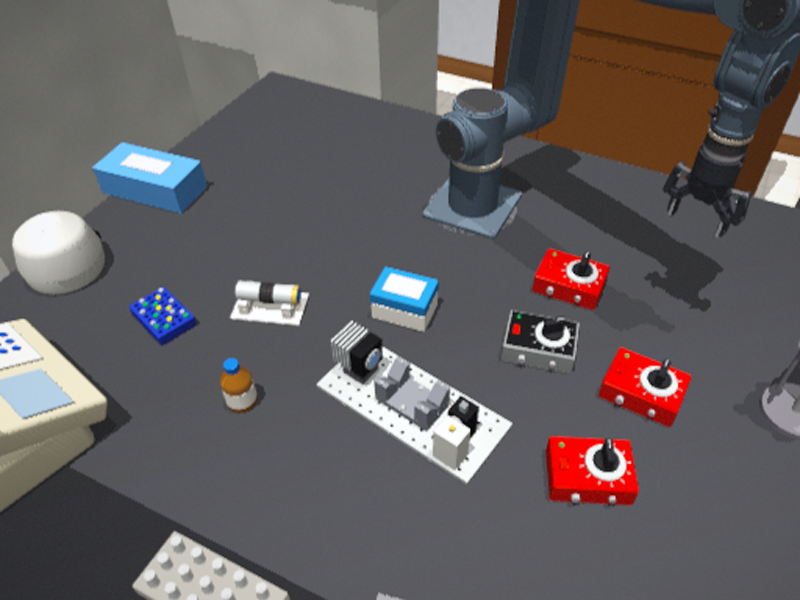

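Top view (800x600): the grey driver is at (276,330) with its knob at (265,331). The barrel in its rest is at (520,272), glass to the left (+y). The V-block is at (353,230), with the finned lamp head at right (405,235) and the cuvette holder and detector at left. So the glass should point to +y. The scene view agrees.

```bash
python3 - <<'E'
from h import *
t,s=cam('top'),cam('scene')
f=.64
def P(a,b): return tri(t,np.array(a)*f,s,np.array(b)*f)
for n,a,b in(('ring',(521,271),(266,292)),('Vmid',(353,230),(411,396)),('knobtop',(265,329),(554,322)),('lampTop',(408,222),(352,333))):
    x,e=P(a,b);print(n,x.round(3),np.round(e,4))
im=cv2.imread('pics/top0.png')
def box(m,z,n):
    cs,_=cv2.findContours(m,cv2.RETR_EXTERNAL,cv2.CHAIN_APPROX_NONE);c=max(cs,key=cv2.contourArea)
    w=plane(t,c[:,0],z)[:,:2].astype(np.float32)*1000;(x,y),d,a=cv2.minAreaRect(w);print(n,x,y,d,a)
hsv=cv2.cvtColor(im,cv2.COLOR_BGR2HSV)
def roi(x0,y0,x1,y1):
    m=np.zeros(im.shape[:2],np.uint8);m[int(y0*f):int(y1*f),int(x0*f):int(x1*f)]=255;return m
w=((hsv[...,2]>150)&(hsv[...,1]<60)).astype(np.uint8)*255
box(cv2.morphologyEx(w&roi(262,170,445,285),cv2.MORPH_CLOSE,np.ones((9,9))),.012,'board')
box(cv2.morphologyEx(w&roi(475,240,565,310),cv2.MORPH_CLOSE,np.ones((5,5))),.008,'rest')
c=np.vstack([np.hstack([cv2.resize(im[int(y0*f):int(y1*f),int(x0*f):int(x1*f)],(390,290),interpolation=cv2.INTER_CUBIC) for (x0,y0,x1,y1) in r]) for r in [[(230,290,330,365),(475,240,565,310)],[(265,170,445,285),(320,200,385,255)]]])
cv2.imwrite('pics/crop1.png',c)
E
```

```text
ring [ 0.514 -0.254  0.044] [0.0016 0.0016]
Vmid [0.605 0.135 0.027] [0.002 0.002]
knobtop [0.363 0.321 0.084] [0.0004 0.0004]
lampTop [0.599 0.011 0.137] [0.0006 0.0006]
board 615.2080078125 135.62014770507812 (351.16644287109375, 167.93190002441406) 79.68273162841797
rest 512.8123168945312 -253.89065551757812 (89.40010833740234, 155.2483673095703) 19.152442932128906
```

View pics/crop1.png

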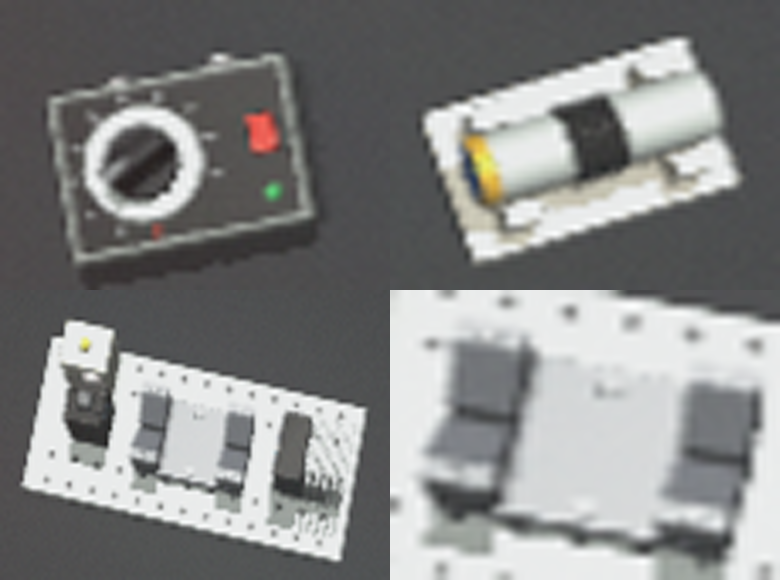

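Emit:
move_arm:
  targets:
    - [[2.5,-2.2,0],[0,0,-0.08]]
    - [[5,-4.4,0],[0,0,-0.16]]
    - [[7.5,-6.6,0],[0,0,-0.24]]
    - [[10,-8.8,0],[0,0,-0.32]]
    - [[12.5,-11,0],[0,0,-0.4]]

```text
clock: 0.57
eef_pos: [0.2822, 0.3899, 0.2309]
tool_rot: [-3.141, 0.0, 2.435]
contact_force: [0.9, 0.1, 0.9]
opening: 0.0855
```

Emit:
move_arm:
  targets:
    - [[2,-1.8,-0.4],[0,0,-0.06]]
    - [[4,-3.6,-0.8],[0,0,-0.12]]
    - [[6,-5.4,-1.2],[0,0,-0.18]]
    - [[8.2,-7,-2],[0,0,-0.27]]
    - [[8.2,-7,-2],[0,0,-0.27]]

```text
clock: 0.98
eef_pos: [0.3661, 0.318, 0.2092]
tool_rot: [-3.139, 0.002, 2.161]
contact_force: [-0.4, 0.4, -1.0]
opening: 0.0855
```

```bash
python3 - <<'E'
from h import *
s=robot.sense();print(s['eef_pos'],s['tool_rot'],s['clock'],s['joint_pos'].round(2) if hasattr(s['joint_pos'],'round') else s['joint_pos'])
c=cam('wrist');im=cams.grab_frame('wrist');cv2.imwrite('pics/w1.png',im);np.save('w1.npy',np.array([*c[0].ravel(),*c[1].ravel(),*c[2]]))
E
```

```text
[0.36607153 0.31796464 0.20916407] [-3.13929743e+00  2.44726783e-03  2.16108946e+00] 0.9833 [ 0.58 -0.06 -0.05  1.58 -0.    1.56]
```

View pics/w1.png

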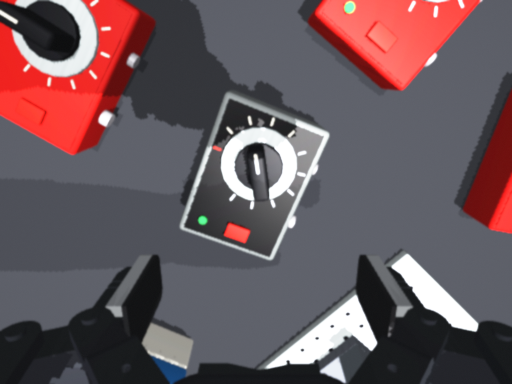

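Wrist view: the knob bar runs from (252,143) to (263,199), with the white pointer at its upper end. The red "off" tick is at (216,148), so the knob is roughly 65° clockwise of off.

```bash
cat >> h.py <<'E'
def ring(im,x0,y0,x1,y1):
    hsv=cv2.cvtColor(im,cv2.COLOR_BGR2HSV);m=((hsv[...,2]>170)&(hsv[...,1]<50)).astype(np.uint8)
    k=np.zeros_like(m);k[y0:y1,x0:x1]=1;cs,_=cv2.findContours(m*k,cv2.RETR_EXTERNAL,cv2.CHAIN_APPROX_NONE)
    return cv2.fitEllipse(cv2.convexHull(max(cs,key=cv2.contourArea)))
E
python3 - <<'E'
from h import *
v=np.load('w1.npy');w=(v[:9].reshape(3,3),v[9:18].reshape(3,3),v[18:])
e=ring(cv2.imread('pics/w1.png'),200,110,320,215);et=ring(cv2.imread('pics/top0.png'),150,190,195,230);print(e,et)
t=cam('top');print(tri(w,e[0],t,et[0]),plane(w,e[0],.0505),plane(t,et[0],.0505))
b=plane(w,[(252,143),(263,199),(256,147),(258,173)],.094);print(b.round(4));d=b[0]-b[1];print('bar yaw',np.arctan2(d[1],d[0]),np.linalg.norm(d),b[:2].mean(0))
r=plane(w,[(216,148)],.0505)[0]-plane(w,e[0],.0505)[0];print('red yaw',np.arctan2(r[1],r[0]))
E
```

```text
((269.71630859375, 170.23641967773438), (92.40641784667969, 102.11138916015625), 92.29740905761719) ((169.9580841064453, 211.52499389648438), (18.54814338684082, 19.139623641967773), 54.080814361572266)
(array([0.36759739, 0.32465876, 0.05998177]), [np.float64(0.006037926526809993), np.float64(0.006037926526809916)]) [[0.37524889 0.3238579  0.0505    ]] [[0.36254931 0.32488867 0.0505    ]]
[[0.3442 0.343  0.094 ]
 [0.3766 0.31   0.094 ]
 [0.3485 0.3421 0.094 ]
 [0.3612 0.3258 0.094 ]]
bar yaw 2.3478332843095355 0.04615733875071901 [0.36043116 0.32649921 0.094     ]
red yaw -2.9536143497504583
```

Emit:
move_arm:
  targets:
    - [[-0.1,0.2,-2],[0,0,0.1]]
    - [[-0.25,0.45,-4],[0,0,0.19]]
    - [[-0.25,0.45,-5.5],[0,0,0.19]]
    - [[-0.25,0.45,-5.5],[0,0,0.19]]
    - [[-0.25,0.45,-5.5],[0,0,0.19]]

```text
clock: 1.45
eef_pos: [0.3597, 0.3256, 0.1555]
tool_rot: [-3.139, -0.001, 2.36]
contact_force: [-0.1, -0.5, 0.1]
opening: 0.0857
```

```bash
python3 - <<'E'
from h import *
s=robot.sense();print(s['eef_pos'],s['tool_rot'],s['clock'])
c=cam('wrist');im=cams.grab_frame('wrist');cv2.imwrite('pics/w2.png',im);np.save('w2.npy',np.array([*c[0].ravel(),*c[1].ravel(),*c[2]]))
x,y=proj(c,[.3615,.3255,.08])[0].astype(int);print(x,y)
cr=cv2.resize(im[max(0,y-80):y+80,max(0,x-100):x+100],None,fx=3,fy=3,interpolation=cv2.INTER_CUBIC);cv2.imwrite('pics/w2c.png',cr)
E
```

```text
[0.3597039  0.32561111 0.15553785] [-3.13907937e+00 -7.51010525e-04  2.36017360e+00] 1.45
259 203
```

View pics/w2c.png

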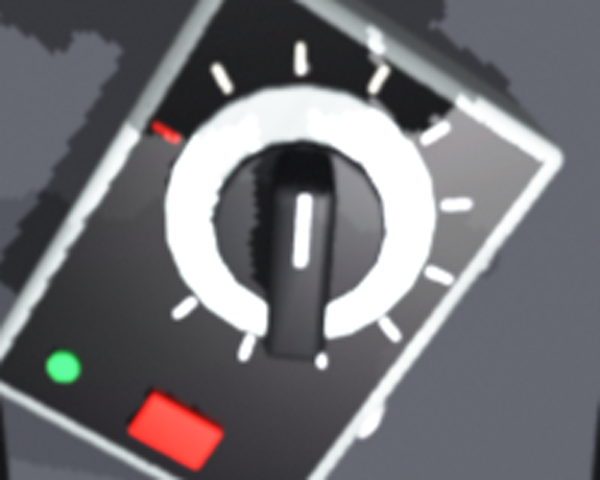

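Close view: the dial ring is centred at crop (300,212), with the bar's top face from (303,190) to (297,355). The red tick is at (167,132), about 61° anticlockwise of the pointer.

```bash
python3 - <<'E'
from h import *
L=lambda f:(lambda v:(v[:9].reshape(3,3),v[9:18].reshape(3,3),v[18:]))(np.load(f))
w1,w2,t=L('w1.npy'),L('w2.npy'),cam('top')
C=lambda p:np.array([159,123])+np.array(p)/3
print('ring',tri(w2,C((300,212)),t,(169.96,211.52)),plane(w2,C((300,212)),.0505),plane(w1,(259,164),.0505))
b=plane(w2,[C((303,188)),C((297,355))],.094);d=b[0]-b[1];print(b,np.linalg.norm(d),np.arctan2(d[1],d[0]),b.mean(0))
print('top ends tri',tri(w2,C((297,355)),w1,(263,199)))
r=plane(w2,C((167,132)),.0505)[0]-plane(w2,C((300,212)),.0505)[0];print('red yaw',np.arctan2(r[1],r[0])%6.283)
E
```

```text
ring (array([0.36235813, 0.32423319, 0.05455883]), [np.float64(0.0001726392841176732), np.float64(0.0001726392841176449)]) [[0.36350423 0.32331086 0.0505    ]] [[0.36384989 0.32326653 0.0505    ]]
[[0.34967953 0.33793629 0.094     ]
 [0.3762809  0.30974853 0.094     ]] 0.03875800701193885 2.3272481757370733 [0.36298022 0.32384241 0.094     ]
top ends tri (array([0.37682238, 0.30946334, 0.09266658]), [np.float64(0.00019951604905990523), np.float64(0.00019951604905971336)])
red yaw 3.3653509782407496
```

Emit:
move_arm:
  targets:
    - [[0.15,-0.15,-2.5],[0,0,-0.03]]
    - [[0.15,-0.15,-5],[0,0,-0.03]]
    - [[0.15,-0.15,-7],[0,0,-0.03]]
    - [[0.15,-0.15,-8.2],[0,0,-0.03]]
    - [[0.15,-0.15,-8.2],[0,0,-0.03]]

```text
clock: 1.92
eef_pos: [0.3611, 0.3234, 0.0725]
tool_rot: [-3.138, -0.001, 2.329]
contact_force: [0.4, -0.1, -0.2]
opening: 0.0852
```

Emit:
move_arm:
  targets:
    - [[0,0,0],[0,0,0]]
    - [[0,0,0],[0,0,0]]
    - [[0,0,0],[0,0,0]]
    - [[0,0,0],[0,0,0]]
    - [[0,0,0],[0,0,0]]
  jaw: 0
  grip_force: 30

```text
clock: 2.33
eef_pos: [0.3633, 0.3246, 0.0756]
tool_rot: [3.139, 0.0, 2.329]
contact_force: [0.6, -0.0, -0.1]
opening: 0.0256
```

Emit:
move_arm:
  targets:
    - [[0,0,0],[0,0,0]]
    - [[0,0,0],[0,0,0]]
    - [[0,0,0],[0,0,0]]

```text
clock: 2.58
eef_pos: [0.3619, 0.3231, 0.0752]
tool_rot: [-3.139, 0.001, 2.329]
contact_force: [-3.0, -3.2, 5.4]
opening: 0.0132
```

Emit:
move_arm:
  targets:
    - [[0,0,0],[0,0,0.1]]
    - [[0,0,0],[0,0,0.2]]
    - [[0,0,0],[0,0,0.3]]
    - [[0,0,0],[0,0,0.4]]
    - [[0,0,0],[0,0,0.5]]

```text
clock: 3.0
eef_pos: [0.3617, 0.3229, 0.0752]
tool_rot: [-3.139, -0.001, 2.833]
contact_force: [-3.7, -4.1, 5.3]
opening: 0.0133
```

Emit:
move_arm:
  targets:
    - [[0,0,0],[0,0,0.1]]
    - [[0,0,0],[0,0,0.2]]
    - [[0,0,0],[0,0,0.3]]
    - [[0,0,0],[0,0,0.4]]
    - [[0,0,0],[0,0,0.4]]

```text
clock: 3.42
eef_pos: [0.3616, 0.3226, 0.0752]
tool_rot: [-3.139, -0.002, -3.051]
contact_force: [-3.6, -5.3, 6.2]
opening: 0.0136
```

```bash
python3 - <<'E'
from h import *
s=robot.sense();print(s['tool_rot'],s['moment'],s['contact_force'],s['joint_pos'])
E
```

```text
[-3.13860632e+00 -1.78848406e-03 -3.05129352e+00] [-0.92305147  0.76022726 -0.0541664 ] [-3.5814691  -5.29061578  6.21713854] [ 0.59111176 -0.02924901 -0.28986245  1.31318558 -0.00176087  0.5008126 ]
```

Emit:
move_arm:
  targets:
    - [[0,0,0],[0,0,0.05]]
    - [[0,0,0],[0,0,0.1]]
    - [[0,0,0],[0,0,0.13]]
    - [[0,0,0],[0,0,0.13]]

```text
clock: 3.75
eef_pos: [0.3617, 0.3225, 0.0752]
tool_rot: [-3.139, -0.002, -2.924]
contact_force: [-4.3, -6.2, 7.3]
opening: 0.0135
```

```bash
python3 - <<'E'
from h import *
s=robot.sense();print(s['tool_rot'],s['moment'],s['contact_force'])
E
```

```text
[-3.13870949e+00 -2.16533382e-03 -2.92435145e+00] [-0.97865869  0.73739187 -0.04339809] [-4.29386222 -6.21726237  7.2712216 ]
```

Emit:
move_arm:
  targets:
    - [[0,0,0],[0,0,0.02]]
    - [[0,0,0],[0,0,0.04]]
    - [[0,0,0],[0,0,0.04]]

```text
clock: 4.0
eef_pos: [0.3616, 0.3225, 0.0752]
tool_rot: [-3.139, -0.003, -2.888]
contact_force: [-4.1, -3.9, 7.1]
opening: 0.0135
```

```bash
python3 - <<'E'
from h import *
s=robot.sense();print(s['tool_rot'],s['moment'],s['contact_force'])
E
```

```text
[-3.13909456e+00 -2.55757623e-03 -2.88782552e+00] [-0.89775474  0.86046294 -1.0443922 ] [-4.05701343 -3.86411326  7.05943516]
```

Emit:
move_arm:
  targets:
    - [[0,0,0],[0,0,0.02]]
    - [[0,0,0],[0,0,0.02]]
    - [[0,0,0],[0,0,0.02]]

```text
clock: 4.25
eef_pos: [0.362, 0.3225, 0.0753]
tool_rot: [-3.139, -0.002, -2.868]
contact_force: [-2.8, -5.6, 6.3]
opening: 0.0137
```

Emit:
move_arm:
  targets:
    - [[0,0,0],[0,0,0]]
    - [[0,0,0],[0,0,0]]
    - [[0,0,0],[0,0,0]]
    - [[0,0,0],[0,0,0]]
    - [[0,0,0],[0,0,0]]
  jaw: 1

```text
clock: 4.67
eef_pos: [0.3626, 0.3243, 0.0743]
tool_rot: [3.141, 0.0, -2.864]
contact_force: [0.6, -0.6, -0.3]
opening: 0.0728
```

Emit:
move_arm:
  targets:
    - [[0,0,2],[0,0,0]]
    - [[0,0,4.5],[0,0,0]]
    - [[0,0,7],[0,0,0]]
    - [[0,0,8],[0,0,0]]
    - [[0,0,8],[0,0,0]]

```text
clock: 5.08
eef_pos: [0.3645, 0.3255, 0.1576]
tool_rot: [3.139, 0.006, -2.864]
contact_force: [0.0, 0.5, 0.4]
opening: 0.0857
```

```bash
python3 - <<'E'
from h import *
s=robot.sense();print(s['eef_pos'],s['tool_rot'],s['joint_pos'],s['clock'])
c=cam('wrist');im=cams.grab_frame('wrist');cv2.imwrite('pics/w3.png',im);np.save('w3.npy',np.array([*c[0].ravel(),*c[1].ravel(),*c[2]]))
x,y=proj(c,[.3625,.324,.08])[0].astype(int);print(x,y)
cr=cv2.resize(im[max(0,y-80):y+80,max(0,x-100):x+100],None,fx=3,fy=3,interpolation=cv2.INTER_CUBIC);cv2.imwrite('pics/w3c.png',cr)
E
```

```text
[0.36448047 0.32549193 0.15759317] [ 3.13949822  0.00631215 -2.86424837] [ 5.91588586e-01 -5.81737227e-02 -1.52893915e-01  1.46942571e+00
  4.08154819e-05  3.14237830e-01] 5.0833
256 195
```

View pics/w3c.png

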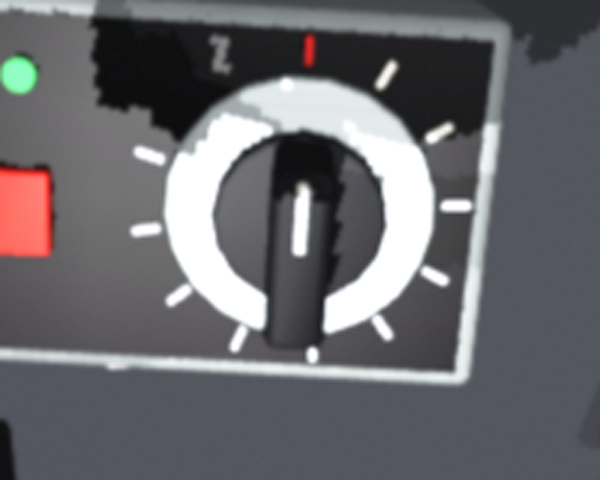

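The pointer now stands at the red off mark, and the stop torque was felt (about 1 N·m). Next is the barrel.

Emit:
move_arm:
  targets:
    - [[1,-3.85,1],[0,0,-0.1]]
    - [[2,-7.7,2],[0,0,-0.2]]
    - [[3,-11.6,3],[0,0,-0.3]]
    - [[4,-15.4,3.5],[0,0,-0.4]]
    - [[5,-19.3,4],[0,0,-0.5]]

```text
clock: 5.55
eef_pos: [0.4119, 0.1295, 0.1926]
tool_rot: [-3.141, -0.002, 2.915]
contact_force: [1.6, -0.7, 0.1]
opening: 0.0853
```

Emit:
move_arm:
  targets:
    - [[1,-3.85,0],[0,0,-0.1]]
    - [[2,-7.7,0],[0,0,-0.2]]
    - [[3,-11.6,0],[0,0,-0.3]]
    - [[4,-15.4,0],[0,0,-0.4]]
    - [[5,-19.3,0],[0,0,-0.5]]

```text
clock: 5.97
eef_pos: [0.4616, -0.0635, 0.1919]
tool_rot: [-3.14, -0.003, 2.414]
contact_force: [1.5, -0.1, -0.9]
opening: 0.0854
```

Emit:
move_arm:
  targets:
    - [[1,-3.85,0],[0,0,-0.1]]
    - [[2,-7.7,0],[0,0,-0.2]]
    - [[3,-11.6,0],[0,0,-0.3]]
    - [[4,-15.4,0],[0,0,-0.4]]
    - [[5,-19.2,0],[0,0,-0.51]]

```text
clock: 6.38
eef_pos: [0.5117, -0.2554, 0.1914]
tool_rot: [-3.139, -0.003, 1.903]
contact_force: [0.3, 0.0, 0.8]
opening: 0.0855
```

Emit:
move_arm:
  targets:
    - [[0,0,0],[0,0,0]]
    - [[0,0,0],[0,0,0]]
    - [[0,0,0],[0,0,0]]
    - [[0,0,0],[0,0,0]]

```text
clock: 6.72
eef_pos: [0.512, -0.2525, 0.1933]
tool_rot: [-3.141, -0.002, 1.91]
contact_force: [-0.0, 0.2, -0.1]
opening: 0.0853
```

```bash
python3 - <<'E'
from h import *
s=robot.sense();print(s['eef_pos'],s['tool_rot'],s['joint_pos'],s['clock'])
c=cam('wrist');im=cams.grab_frame('wrist');cv2.imwrite('pics/w4.png',im);np.save('w4.npy',np.array([*c[0].ravel(),*c[1].ravel(),*c[2]]))
E
```

```text
[ 0.51200226 -0.25253694  0.19328819] [-3.14052264e+00 -1.95807579e-03  1.91038616e+00] [-5.75866315e-01  1.64837643e-01  1.50058377e-01  1.55822160e+00
  3.44960072e-04  6.55338754e-01] 6.7167
```

View pics/w4.png

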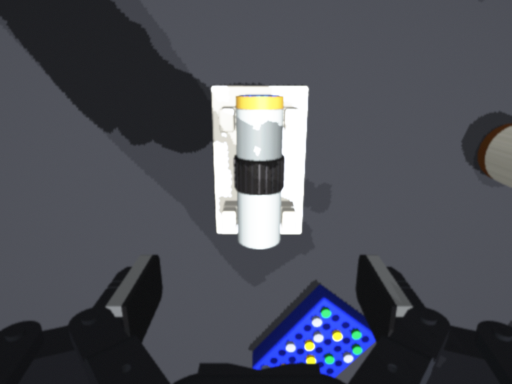

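Wrist view: barrel upright in the picture with the brass glass end at the top (y≈100) and the black ring spanning x 235–284, y 156–192. It lies aligned with the tool.

```bash
python3 - <<'E'
from h import *
L=lambda f:(lambda v:(v[:9].reshape(3,3),v[9:18].reshape(3,3),v[18:]))(np.load(f))
w=L('w4.npy');t=cam('top');s=cam('scene')
im=cv2.imread('pics/w4.png');g=im.max(2)
m=(g<75).astype(np.uint8);k=np.zeros_like(m);k[150:200,232:287]=1
cs,_=cv2.findContours(m*k,cv2.RETR_EXTERNAL,cv2.CHAIN_APPROX_NONE);c=max(cs,key=cv2.contourArea);r=cv2.boundingRect(c);print('ring',r,cv2.minAreaRect(c))
p=np.array([r[0]+r[2]/2-.5,173.5])
hsv=cv2.cvtColor(im,cv2.COLOR_BGR2HSV);b=((hsv[...,0]>15)&(hsv[...,0]<35)&(hsv[...,1]>150)).astype(np.uint8);q=cv2.minAreaRect(cv2.findNonZero(b));print('brass',q)
# barrel axis dir: row midpoints of light tube rows
for y in(130,145,205,225,240):
    gx=np.where((g[y,225:295]>0))[0]; row=g[y,225:295].astype(int);print(y,[int(i)+225 for i in np.where(abs(np.diff(row))>25)[0]])
print('ring px',p,plane(w,p,.045),'brass',plane(w,q[0],.045))
for n,c2,px in(('top',t,np.array((521,271))*.64),('scene',s,np.array((266,292))*.64)):print(n,tri(w,p,c2,px),plane(c2,px,.045))
d=plane(w,q[0],.045)[0]-plane(w,p,.045)[0];print(np.arctan2(d[1],d[0]),np.linalg.norm(d[:2]))
E
```

```text
ring (235, 156, 49, 38) ((259.0, 174.5), (37.0, 48.0), 90.0)
brass ((292.8402404785156, 225.758544921875), (277.8545837402344, 45.079498291015625), 74.7070083618164)
130 [235, 236, 281, 282]
145 [235, 281]
205 [279, 280, 292, 293]
225 [237]
240 [237, 238, 239, 278, 279, 280]
ring px [259.  173.5] [[ 0.51306145 -0.25160056  0.045     ]] brass [[ 0.55959019 -0.28861561  0.045     ]]
top (array([ 0.51346642, -0.25242833,  0.043191  ]), [np.float64(0.000418713326506565), np.float64(0.00041871332650655104)]) [[ 0.51337675 -0.25243472  0.045     ]]
scene (array([ 0.51415102, -0.25375154,  0.04375402]), [np.float64(0.0020014569257882126), np.float64(0.0020014569257882186)]) [[ 0.51561047 -0.2549326   0.045     ]]
-0.6720097702975889 0.059456181407815445
```

Emit:
move_arm:
  targets:
    - [[0,0.2,-4],[0,0,0]]
    - [[0,0.2,-8],[0,0,0]]
    - [[0,0.2,-12],[0,0,0]]
    - [[0,0.2,-15],[0,0,0]]
    - [[0,0.2,-17],[0,0,0]]

```text
clock: 7.18
eef_pos: [0.5102, -0.2488, 0.0204]
tool_rot: [-3.138, -0.004, 1.911]
contact_force: [-0.0, 0.5, -0.6]
opening: 0.0855
```

Emit:
move_arm:
  targets:
    - [[0,0,0],[0,0,0]]
    - [[0,0,0],[0,0,0]]
    - [[0,0,0],[0,0,0]]
    - [[0,0,0],[0,0,0]]
    - [[0,0,0],[0,0,0]]
  jaw: 0
  grip_force: 60

```text
clock: 7.6
eef_pos: [0.5146, -0.2528, 0.0275]
tool_rot: [3.138, 0.004, 1.909]
contact_force: [-1.1, 0.9, 4.5]
opening: 0.0424
```

Emit:
move_arm:
  targets:
    - [[0,0,0],[0,0,0]]
    - [[0,0,0],[0,0,0]]
    - [[0,0,0],[0,0,0]]

```text
clock: 7.85
eef_pos: [0.5146, -0.2529, 0.0275]
tool_rot: [3.138, 0.004, 1.909]
contact_force: [-0.3, 1.8, 7.7]
opening: 0.0426
```

Emit:
move_arm:
  targets:
    - [[0,0,1],[0,0,0]]
    - [[0,0,3],[0,0,0]]
    - [[0,0,6],[0,0,0]]
    - [[0,0,10],[0,0,0]]
    - [[0,0,14],[0,0,0]]

```text
clock: 8.27
eef_pos: [0.5112, -0.2512, 0.1646]
tool_rot: [-3.139, -0.003, 1.909]
contact_force: [1.7, -0.8, -1.2]
opening: 0.0424
```

Emit:
move_arm:
  targets:
    - [[0.7,3,2],[0,0,-0.06]]
    - [[1.5,6,4],[0,0,-0.12]]
    - [[2.3,9,5.5],[0,0,-0.18]]
    - [[3,12,5.5],[0,0,-0.24]]
    - [[3.8,15,5.5],[0,0,-0.3]]

```text
clock: 8.68
eef_pos: [0.5514, -0.1011, 0.2219]
tool_rot: [3.138, 0.001, 1.605]
contact_force: [-0.0, 0.0, -1.4]
opening: 0.0424
```

Emit:
move_arm:
  targets:
    - [[0.8,3.2,0],[0,0,-0.06]]
    - [[1.6,6.4,0],[0,0,-0.12]]
    - [[2.4,9.6,0],[0,0,-0.18]]
    - [[3.2,12.4,0],[0,0,-0.2]]
    - [[3.7,14.1,0],[0,0,-0.22]]

```text
clock: 9.1
eef_pos: [0.5877, 0.0422, 0.2195]
tool_rot: [-3.141, -0.001, 1.39]
contact_force: [-0.3, 0.1, -2.8]
opening: 0.0421
```

Emit:
move_arm:
  targets:
    - [[0,0,0],[0,0,0]]
    - [[0,0,0],[0,0,0]]
    - [[0,0,0],[0,0,0]]
    - [[0,0,0],[0,0,0]]

```text
clock: 9.43
eef_pos: [0.5873, 0.0379, 0.2194]
tool_rot: [-3.141, 0.001, 1.388]
contact_force: [-0.1, -0.4, -1.7]
opening: 0.0422
```

```bash
python3 - <<'E'
from h import *
s=robot.sense();print(s['eef_pos'],s['tool_rot'],s['joint_pos'],s['clock'])
c=cam('wrist');im=cams.grab_frame('wrist');cv2.imwrite('pics/w5.png',im);np.save('w5.npy',np.array([*c[0].ravel(),*c[1].ravel(),*c[2]]))
cv2.imwrite('pics/w5v.png',cv2.resize(im,(800,600),interpolation=cv2.INTER_CUBIC))
E
```

```text
[0.58733855 0.0379445  0.21941081] [-3.14142856e+00  6.14799170e-04  1.38753963e+00] [-4.90817247e-02  2.14011730e-01  2.58263617e-01  1.61529308e+00
 -5.87322046e-04  1.70497142e+00] 9.4333
```

View pics/w5v.png

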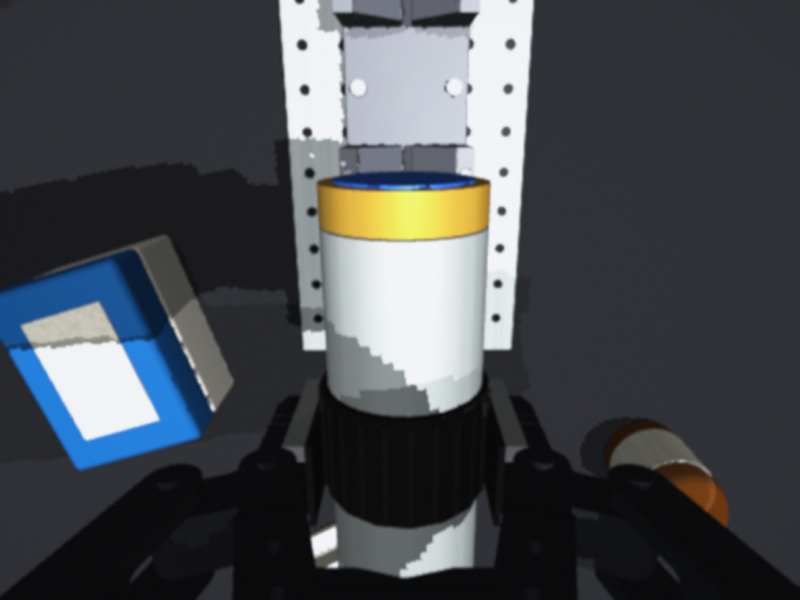

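Wrist view: the barrel is held square. Beyond it the V groove line is at x≈403 (800x600), the gap plate spans y 27–145 between the lands, and the board's lamp-end corners are at (303,349) and (513,349).

```bash
python3 - <<'E'
from h import *
L=lambda f:(lambda v:(v[:9].reshape(3,3),v[9:18].reshape(3,3),v[18:]))(np.load(f))
w=L('w5.npy');f=.64
W=lambda p,z:plane(w,np.array(p)*f,z)
print('cam',w[2].round(3),'axis',w[1][:,2].round(3))
im=cv2.imread('pics/w5.png');g=im.max(2).astype(int)
# board edges: subpixel rows
def edge(y,x0,x1):
    r=cv2.GaussianBlur(im[...,1],(1,3),0)[y].astype(float);d=np.abs(np.diff(r))[x0:x1];return x0+int(d.argmax())+1,d.max()
def fit(rows,x0,x1):
    P=[]
    for y in rows:
        x,m=edge(y,x0,x1)
        if m>40:P.append((x-.5,y))
    q=plane(w,P,.012)[:,:2];v=cv2.fitLine(q.astype(np.float32),cv2.DIST_HUBER,0,1e-4,1e-4).ravel();return v,len(P)
for n,a in(('L',(range(4,215,6),175,200)),('R',(range(4,215,6),322,347))):
    v,k=fit(*a);print(n,k,'yaw',np.degrees(np.arctan2(v[1],v[0]))%180,'pt',v[2:]);
    if n=='L':l=v
    else:r=v
u=l[:2]*np.sign(l[1]);ur=r[:2]*np.sign(r[1]);u=(u+ur);u/=np.linalg.norm(u);nrm=np.array([u[1],-u[0]])
print('width',(r[2:]-l[2:])@nrm,'mid offset',.5*(r[2:]+l[2:])@nrm,'u',u,'nrm',nrm)
off=.5*(r[2:]+l[2:])@nrm
e=W([(320,349),(500,349)],.012)[:,:2]@u;print('end along',e,'centre along',e+.175)
a=W([(400,145)],.0715)[0,:2]@u;b=W([(380,12)],.0715)[0,:2]@u;b2=W([(380,27)],.028)[0,:2]@u;sc=W([(357,88),(453,88)],.03)[:,:2]
print('lands inner along',a,b,b2,'mid',(a+b)/2,(a+b2)/2, 'screws',sc@u,sc@nrm)
print('groove off',W([(403,160)],.05)[0,:2]@nrm,W([(404,10)],.05)[0,:2]@nrm)
print('centre by board',u*(e.mean()+.175)+nrm*off)
t=cam('top')
# top view: all groove
q=265+np.array([132,180])*180/390,170+(np.array([0,0]))
def T(cx,cy,z):p=np.array([320+(cx-390)*65/390,200+(cy-290)*55/290])*f;return plane(t,p,z)[0,:2]
for n,p,z in(('grooveL',(487,413),.045),('grooveR',(712,455),.045)):print(n,T(*p,z),T(*p,z)@u,T(*p,z)@nrm)
E
```

```text
cam [0.603 0.117 0.361] axis [-0.057 -0.308 -0.95 ]
L 34 yaw 79.804504 pt [0.5262607  0.10520265]
R 36 yaw 79.73826 pt [0.6715465  0.07122131]
width 0.1490111 mid offset 0.57372093 u [0.17757621 0.9841071 ] nrm [ 0.9841071  -0.17757621]
end along [0.06852477 0.06791982] centre along [0.24352477 0.24291982]
lands inner along 0.21112921719743322 0.2736914510149172 0.2737658255448632 mid 0.2424103341061752 0.2424475213711482 screws [0.24151794 0.24126106] [0.54524421 0.60109746]
groove off 0.5718366004149569 0.572765945359691
centre by board [0.60779335 0.13747758]
grooveL [0.61495847 0.17528899] 0.28170513074175485 0.574057827193348
grooveR [0.59829098 0.08823443] 0.1930743714599799 0.5731140477049488
```

Emit:
move_arm:
  targets:
    - [[0.4,2.2,0],[0,0,0]]
    - [[1,5.2,0],[0,0,0]]
    - [[1.5,8,-1],[0,0,0.003]]
    - [[1.9,9.9,-3],[0,0,0.003]]
    - [[1.9,9.9,-6],[0,0,0.003]]
  grip_force: 80

```text
clock: 9.9
eef_pos: [0.6094, 0.1412, 0.1625]
tool_rot: [3.134, -0.005, 1.394]
contact_force: [1.3, 0.3, -2.4]
opening: 0.0419
```

Emit:
move_arm:
  targets:
    - [[0,0,-2.5],[0,0,0]]
    - [[0,0,-4.5],[0,0,0]]
    - [[0,0,-6.5],[0,0,0]]
    - [[0,0,-7.5],[0,0,0]]
    - [[0,0,-7.5],[0,0,0]]

```text
clock: 10.32
eef_pos: [0.6041, 0.1368, 0.0807]
tool_rot: [-3.135, 0.002, 1.39]
contact_force: [-0.9, -0.7, -2.7]
opening: 0.0419
```

```bash
python3 - <<'E'
from h import *
s=robot.sense();print(s['eef_pos'],s['tool_rot'],s['contact_force'],s['moment'],s['clock'])
im=cams.grab_frame('wrist');cv2.imwrite('pics/w6.png',im)
a=cv2.resize(im,(480,360));b=cams.grab_frame('scene')[190:330,190:350];cv2.imwrite('pics/sc6.png',b)
cv2.imwrite('pics/c6.png',np.hstack([cv2.resize(im[:, :],(400,300)),cv2.resize(b,(343,300),interpolation=cv2.INTER_CUBIC)]))
E
```

```text
[0.60406968 0.13684057 0.08069648] [-3.13518639e+00  2.07497154e-03  1.39044041e+00] [-0.92454088 -0.70546867 -2.72747284] [-0.06004545 -0.00806083  0.01319569] 10.3167
```

View pics/c6.png

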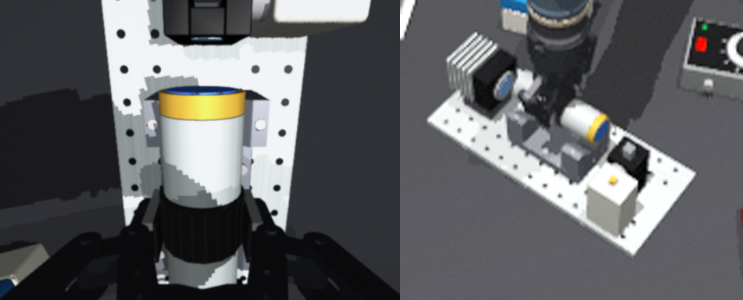

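The wrist and scene pictures show the barrel centred over the V, glass end towards the cuvette holder, and clear of both heads. I'll lower it gently.

Emit:
move_arm:
  targets:
    - [[0,0,-0.5],[0,0,0]]
    - [[0,0,-1],[0,0,0]]
    - [[0,0,-1.5],[0,0,0]]
    - [[0,0,-1.8],[0,0,0]]
    - [[0,0,-2],[0,0,0]]

```text
clock: 10.83
eef_pos: [0.6063, 0.1381, 0.0638]
tool_rot: [-3.141, 0.0, 1.392]
contact_force: [-0.1, 0.1, -2.3]
opening: 0.0423
```

Emit:
move_arm:
  targets:
    - [[0,0,-0.1],[0,0,0]]
    - [[0,0,-0.2],[0,0,0]]
    - [[0,0,-0.3],[0,0,0]]
    - [[0,0,-0.4],[0,0,0]]
    - [[0,0,-0.4],[0,0,0]]

```text
clock: 11.25
eef_pos: [0.6065, 0.1381, 0.0602]
tool_rot: [-3.141, 0.0, 1.392]
contact_force: [-0.5, -0.5, -1.3]
opening: 0.0421
```

Emit:
move_arm:
  targets:
    - [[0.02,-0.05,-0.05],[0,0,0]]
    - [[0.03,-0.1,-0.1],[0,0,0]]
    - [[0.03,-0.1,-0.2],[0,0,0]]
    - [[0.03,-0.1,-0.2],[0,0,0]]

```text
clock: 11.58
eef_pos: [0.6068, 0.1371, 0.0582]
tool_rot: [-3.141, 0.0, 1.392]
contact_force: [-1.1, -0.6, -1.4]
opening: 0.0418
```

Emit:
move_arm:
  targets:
    - [[0,0,-0.1],[0,0,0]]
    - [[0,0,-0.2],[0,0,0]]
    - [[0,0,-0.2],[0,0,0]]

```text
clock: 11.83
eef_pos: [0.6068, 0.1371, 0.0578]
tool_rot: [3.141, 0.0, 1.392]
contact_force: [-3.4, -1.1, 4.3]
opening: 0.0417
```

Emit:
move_arm:
  targets:
    - [[0,0,-0.1],[0,0,0]]
    - [[0,0,-0.1],[0,0,0]]
    - [[0,0,-0.1],[0,0,0]]

```text
clock: 12.08
eef_pos: [0.6069, 0.1371, 0.0578]
tool_rot: [3.141, -0.0, 1.392]
contact_force: [-4.9, -0.8, 7.6]
opening: 0.0418
```

Emit:
move_arm:
  targets:
    - [[-0.05,0.01,0],[0,0,0]]
    - [[-0.1,0.02,0],[0,0,0]]
    - [[-0.1,0.02,0],[0,0,0]]
    - [[-0.1,0.02,0],[0,0,0]]

```text
clock: 12.42
eef_pos: [0.6069, 0.1371, 0.0578]
tool_rot: [3.139, -0.0, 1.391]
contact_force: [-2.5, -0.9, 6.5]
opening: 0.0419
```

```bash
python3 - <<'E'
from h import *
s=robot.sense();print(s['eef_pos'],s['tool_rot'],s['contact_force'],s['moment'],s['clock'])
E
```

```text
[0.60686241 0.13712331 0.05777215] [ 3.13853638e+00 -1.20999234e-04  1.39146818e+00] [-2.45351734 -0.93252194  6.54763282] [-0.27645583  0.54072027 -0.0638132 ] 12.4167
```

Emit:
move_arm:
  targets:
    - [[-0.05,0,-0.05],[0,0,0]]
    - [[-0.1,0,-0.1],[0,0,0]]
    - [[-0.1,0,-0.2],[0,0,0]]
    - [[-0.1,0,-0.2],[0,0,0]]
    - [[-0.1,0,-0.2],[0,0,0]]

```text
clock: 12.83
eef_pos: [0.6069, 0.1371, 0.0577]
tool_rot: [3.136, -0.001, 1.391]
contact_force: [-3.5, -1.2, 12.2]
opening: 0.0418
```

```bash
python3 - <<'E'
from h import *
s=robot.sense();print(s['eef_pos'],s['tool_rot'],s['contact_force'],s['moment'],s['clock'])
E
```

```text
[0.60685469 0.1371217  0.05768967] [ 3.13593752e+00 -7.06333614e-04  1.39122497e+00] [-3.4623777  -1.18244328 12.23421379] [-0.32493     0.72269126 -0.13757211] 12.8333
```

Emit:
move_arm:
  targets:
    - [[-0.07,0,-0.05],[0,0,0]]
    - [[-0.14,0,-0.1],[0,0,0]]
    - [[-0.14,0,-0.2],[0,0,0]]
    - [[-0.14,0,-0.2],[0,0,0]]
    - [[-0.14,0,-0.2],[0,0,0]]

```text
clock: 13.25
eef_pos: [0.6069, 0.1371, 0.0576]
tool_rot: [3.132, -0.001, 1.391]
contact_force: [-3.6, -0.4, 15.4]
opening: 0.0417
```

```bash
python3 - <<'E'
from h import *
s=robot.sense();print(s['eef_pos'],s['tool_rot'],s['contact_force'],s['moment'],s['clock'])
E
```

```text
[0.6068966  0.13714384 0.05764739] [ 3.13241632e+00 -1.48066320e-03  1.39102295e+00] [-3.5935824  -0.4469445  15.40630691] [-0.36999971  0.77711122 -0.19250366] 13.25
```

Emit:
move_arm:
  targets:
    - [[-0.1,0,0],[0,0,0]]
    - [[-0.2,0.02,-0.05],[0,0,0]]
    - [[-0.2,0.02,-0.05],[0,0,0]]
    - [[-0.2,0.02,-0.05],[0,0,0]]
    - [[-0.2,0.02,-0.05],[0,0,0]]

```text
clock: 13.67
eef_pos: [0.6069, 0.1371, 0.0576]
tool_rot: [3.128, -0.002, 1.39]
contact_force: [-0.5, -1.2, 14.2]
opening: 0.0417
```

```bash
python3 - <<'E'
from h import *
s=robot.sense();print(s['eef_pos'],s['tool_rot'],s['contact_force'],s['moment'],s['clock'])
E
```

```text
[0.60686128 0.13713393 0.05758767] [ 3.12840118e+00 -2.08677238e-03  1.39035332e+00] [-0.54158362 -1.1509252  14.21557322] [-0.41312642  0.03000858 -0.27651971] 13.6667
```

Emit:
move_arm:
  targets:
    - [[-0.02,0,-0.05],[0,0,0]]
    - [[-0.04,0,-0.12],[0,0,0]]
    - [[-0.04,-0.02,-0.2],[0,0,0]]
    - [[-0.04,-0.02,-0.2],[0,0,0]]
    - [[-0.04,-0.02,-0.2],[0,0,0]]

```text
clock: 14.08
eef_pos: [0.6069, 0.1372, 0.0576]
tool_rot: [3.127, -0.003, 1.39]
contact_force: [-3.0, -2.1, 21.2]
opening: 0.0417
```

```bash
python3 - <<'E'
from h import *
s=robot.sense();print(s['eef_pos'],s['tool_rot'],s['contact_force'],s['moment'],s['clock'])
E
```

```text
[0.60689812 0.13715379 0.05755104] [ 3.12698160e+00 -2.82215706e-03  1.39046329e+00] [-2.99126371 -2.14237929 21.20502681] [-0.40388386  0.57054954 -0.30092244] 14.0833
```

Emit:
move_arm:
  targets:
    - [[-0.06,-0.02,0.03],[0,0,-0.003]]
    - [[-0.12,-0.04,0.05],[0,0,-0.006]]
    - [[-0.12,-0.04,0.05],[0,0,-0.006]]
    - [[-0.12,-0.04,0.05],[0,0,-0.006]]
    - [[-0.12,-0.04,0.05],[0,0,-0.006]]

```text
clock: 14.5
eef_pos: [0.6069, 0.1371, 0.0576]
tool_rot: [3.125, -0.004, 1.386]
contact_force: [1.6, 0.4, 16.6]
opening: 0.0421
```

```bash
python3 - <<'E'
from h import *
s=robot.sense();print(s['eef_pos'],s['tool_rot'],s['contact_force'],s['moment'],s['clock'])
im=cams.grab_frame('wrist');b=cams.grab_frame('scene')[190:330,190:350];t=cams.grab_frame('top')[110:190,170:290];cv2.imwrite('pics/top7.png',t)
for i in range(3):cams.grab_frame('top');s=robot.sense();print(s['contact_force'])
cv2.imwrite('pics/c7.png',np.hstack([cv2.resize(im,(400,300)),cv2.resize(b,(343,300),interpolation=cv2.INTER_CUBIC)]))
E
```

```text
[0.60691551 0.1371297  0.05757743] [ 3.12474785 -0.00388724  1.38620259] [ 1.62284394  0.41778862 16.61775774] [-0.24024016 -0.19717746  0.18111576] 14.5
[ 0.71638883 -1.1068818  17.64137292]
[ 1.54770618 -0.88142843 16.72946041]
[ 1.4548614  -1.26051419 17.34595991]
```

View pics/c7.png

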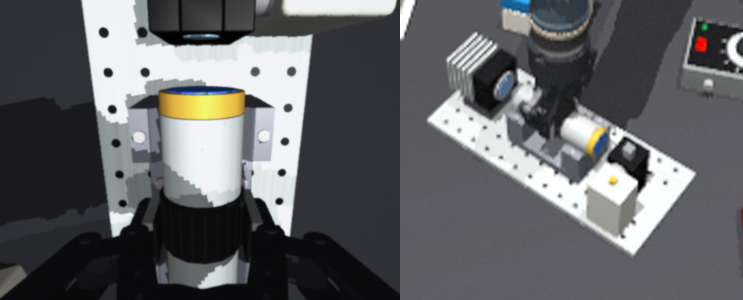

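Emit:
move_arm:
  targets:
    - [[0.02,0,-0.02],[0,0,0.003]]
    - [[0.02,0,-0.06],[0,0,0.003]]
    - [[0.02,0,-0.06],[0,0,0.003]]
    - [[0.02,0,-0.06],[0,0,0.003]]
    - [[0.02,0,-0.06],[0,0,0.003]]

```text
clock: 15.22
eef_pos: [0.6069, 0.1372, 0.0575]
tool_rot: [3.125, -0.004, 1.388]
contact_force: [-0.8, -1.1, 19.5]
opening: 0.0419
```

```bash
python3 - <<'E'
from h import *
for i in range(3):
    s=robot.sense();print(s['eef_pos'],s['tool_rot'],s['contact_force'],s['moment'],s['clock']);cams.grab_frame('top')
E
```

```text
[0.60689614 0.13715838 0.0575416 ] [ 3.12504806 -0.00389144  1.38836036] [-0.83177545 -1.06691778 19.51036076] [-0.29756845  0.0740417  -0.10887779] 15.2167
[0.60692576 0.13713283 0.05754699] [ 3.12502128 -0.0039211   1.38831498] [ 0.13285575 -1.65985431 20.33674384] [-0.28609036  0.08412051 -0.13993219] 15.2667
[0.60689381 0.13714835 0.05755793] [ 3.1250227  -0.00390136  1.38833872] [-0.08209237 -0.85370679 19.03896887] [-0.29401398  0.03354463 -0.06398947] 15.3167
```

Sensed push is 19–20 N down with almost no sideways force, and it is steady. Handing in.

```bash
python3 -c "
from bench import robot
print(robot.close_job())"
```

```text
the job is handed in; nothing more can be done
None
```

I turned the dimmer fully off, then moved the lens barrel into the V-block. I handed the job in at about 15 s with the barrel still gripped and pressed down.

- **Dimmer:** I turned it anticlockwise until the stop pushed back with about 1 N·m. The close picture afterwards showed the pointer at the red off mark.
- **Placing:** The barrel lies in the V with its glass end towards the cuvette holder. By the arm's own reading, its grip ring is within about 1 mm of the middle of the gap. The last wrist and scene pictures show it seated and clear of the lamp head and cuvette holder.
- **Pressing:** The last readings were 19–20 N down at the wrist, plus about 2 N of barrel weight on the V. Sideways force across the V was under 1 N, so both faces bear about evenly.
- **Small disagreements:** The gripper leans about 1° about the barrel's axis, because I moved the hand sideways to even out the faces. Its yaw is about 0.2° off the board's measured direction, and 1–1.7 N remains along the barrel.
- **Bystanders:** I kept clear of the tube rack, tip box, bottle and red look-alikes, but took no final picture of them.

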